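Set the last leg of the under-sink riser rack and lock its cam lever

TASK

The riser rack lies upside down on the cabinet floor and three of its four legs are already set; the near-left one still sticks out too far and its orange cam lever is open. Grip that leg, slide it down until its red ring mark sits right on the collar like the others, and, keeping the leg held there all the while, sweep the cam lever clockwise (seen from above) with the side of the gripper until it is fully closed. Do not let go: finish still holding the leg at its mark with the lever closed, and leave the soap pump, tin, stopper and aerator where they stand.

Things in the scene. Friction and masses are not known exactly. Their poses are not given: they have to be found in the camera images.
- rack: White slatted riser rack, upside down, fixed firmly to the floor: deck 220 (rack x) by 300 (rack y) by 16 mm. Origin: deck centre, on the floor; z up; at yaw 0 x points away from the robot, y to its left. Its four upright legs stand at rack x -85 or +85, y -120 or +120 mm; the one to set is at x -85, y +120 (near left). The other three are set, fixed, levers closed, leg ends 46 mm above the mouth.
- collar_mouth (a point): Centre of the collar mouth of the leg to set, on the leg's axis, 100 mm above the floor; it does not move. Each leg has a white socket tube 29 mm across, on it a grey collar 40 mm across and on top the orange cam ring 41 mm across; the ring's top face is 1 mm below the mouth plane. The inner leg comes out of it.
- leg: Inner leg to set: upright round aluminium tube 22 mm across with a flush black rubber end plug (top 6 mm), one smooth cylinder, about 110 g. Origin: on its axis at the lower edge of its 3 mm high red ring mark; at the right length this edge is level with the collar mouth. It slides up and down in the collar and turns freely about its own axis, so it can turn along with a gripper that holds it.
- leg_top (a point): Centre of the leg's upper end, 46 mm above the leg's origin (so 46 mm above the collar mouth when the leg is on its mark).
- leg_slide (a joint): How far the leg sticks out beyond its mark (m): 0 = lower edge of the red ring level with the mouth, positive = too long. Starts 0.018 to 0.045; stops at -0.020 and 0.055. Slides with about 2.5 N of friction and stays where it is left; with the lever closed the cam clamps it.
- cam_lever (a joint): Angle by which the cam lever is open (rad): 0 = closed against its stop, 1.0 = open stop, starts 0.75 to 0.95. The wing points along rack +x turned by this angle anticlockwise seen from above, so it closes clockwise. It turns about the leg's axis (within 3 mm), needs about 0.06 N m (some 3 N from a finger beside the leg), more in the last third where the cam bites, and stays where it is left.
- wing_tip (a point): Outer end of the lever's orange wing, 6 mm above the mouth. The wing is an upright plate 6 mm thick, 19 to 54 mm from the leg's axis, from 8 mm below to 16 mm above the mouth. Fingers that grip the leg low, tips 4 to 8 mm above the mouth, catch it as they turn about the leg; a 22 mm wide finger meets it when the finger's line is about 0.7 rad from the wing's.
- pump: Matte black press-button soap pump, 62 mm across, 146 mm tall, loose on the floor to the left of the rack; origin at its underside centre.
- tin: Small round aluminium tin, 62 mm across, 32 mm tall, loose, left of the rack; origin at its underside centre.
- stopper: Blue silicone sink stopper, 90 mm across, 30 mm tall with its pull knob, loose, left of the rack; origin at its underside centre.
- aerator: Chrome faucet aerator, 24 mm across, 21 mm tall, loose, in front of the rack (robot's side); origin at its underside centre.

How it is judged:
By the outcome, as a careful person would: the job done as asked, in the order asked, and still so for the second after the job is handed in, while the arm keeps its last pose, push and grip.
It also fails if it takes over 38 s, if anything falls off the work surface, if the arm or the gripper's body presses on something with over 40 N, if the wrist force passes 120 N, or if a joint passes its speed limit or range.

ROBOT

A 7-joint arm with a two-finger parallel gripper is mounted at the origin on the work surface. World frame = base frame: x ahead of the robot, y to its left, z up, the work surface at z = 0. Lengths are in m, angles in rad, forces in N, time in s.
With the tool pointing down it reaches from about 0.4 to 0.875 m from the base axis. Payload 19.3 kg.
Tool frame: the origin (TCP) lies between the finger pads, 19 mm behind the fingertips; this is the grasp point; z points along the fingers, y is the line along which they close (so a half turn about z gives the same grasp; the last joint's range is limited). The gripper opens to 85 mm and grips with 20 to 120 N. Pads are 22 mm wide; open, the fingers measure 114 mm over their backs; the gripper's body (76 mm by 85 mm) begins 54 mm behind the grasp point. The pads swing forward as they close: fully open they stand 13 mm farther back than shut.
Start: joints at [-1.299, 0.521, -0.036, 1.599, 0.021, 1.021, -0.113], TCP at [0.21, 0.589, 0.25] pointing down, gripper open.
Joint ranges: [-2.91, 2.91], [-0.3, 2.13], [-1.5, 1.42], [0.17, 2.43], [-1.26, 4.41], [0.16, 1.93], [-2.52, 2.52]. Speed limits (rad/s): [1.89, 1.89, 2.39, 2.39, 3.01, 3.01, 3.01].

INTERFACE

Orientations are given as [roll, pitch, yaw] about the fixed x, y, z axes, in that order (R = Rz(yaw) Ry(pitch) Rx(roll)).
In Python, from workcell import * gives the robot as it stands. The module is installed in compiled form; this text tells all that it offers.
- The arm moves only by the tool play_rows, never from a script. Its argument "deltas" is a list of rows, each a list of 7 numbers: the shift along the tool's x, y, z in units of 500 mm (1.0 is 500 mm), then the turn, a rotation vector about the tool's x, y, z in units of 120 degrees (1.0 is 120 degrees), then the closure, from 0 (fully open) to 1 (shut). A call has 1 to 10 rows; each row is the pose to reach, as a shift and turn from the pose commanded when the call began, along the tool's axes at that moment; what a row does not reach only later rows make up. A row lasts 1/10 s, in which the tool goes at most 50 mm and 8.59 degrees, less where a joint would pass 70% of its speed; a pose out of reach is approached as far as the arm can. A call with a number of a shift or a turn outside -1 to 1 is refused whole. A call with a gripper value outside its range is refused whole. The fingers move at their own pace and stop on an object; "newtons" is the grip in N (left out, the last holds). Time passes only in rows, so rows that repeat a pose let the fingers close. It gives the time, the measured TCP pose, the force, the opening and the grip force at its end, in the units of the state.
- observe(): the state, without advancing time (a new reading comes with each control period).
- grab_frame(name): name is "side" or "top"; returns the picture (400x640x3 uint8, red, green, blue); there is no depth.
- get_calibration(name): a dict with "fovy" (degrees; the focal length in pixels is half the picture's height over the tangent of half this angle, whatever the lens; pixels are square), "cx", "cy" (the principal point, pixels), "xyz" and "rotation" of the camera in the world. Camera axes: x right, y down, z forward; pixel columns grow to the right and rows downward; lengths in m; the calibration is good to about 2 mm. A picture is of the moment at which its call begins. get_calibration takes no time and is no camera call.
- job_done(): hands the job in; it is judged then, once.
The state is a dict: "clock": time; "qpos": joint angles; "qd": joint speeds; "joint_efforts": joint torques, N m; "position": TCP position; "tool_rot": TCP orientation; "force": force on the tool from outside, world axes, zero at the start; "moment": the same for the moment, N m; "grip_width": finger opening in m; "finger_force": force on a finger pad.
Only numpy, scipy, OpenCV 4.12 (cv2) and the standard library are available. Lean on these libraries where they do the work, as an engineer would, in place of code of your own. Each camera call takes 0.05 s, during which the arm holds its last target. There are 200 camera calls.

## Working session

There is one attempt and no reset: what is moved stays moved. The work goes in short steps, Python scripts to look and compute and a tool call to move; the robot and the scene stay as the last step left them, time stands still between calls to the robot, and variables do not carry over. Pictures are saved under pics/ and viewed, at most 10 in all, crops included, and the job is handed in when it is done.

Besides the shell and the picture viewer there is one more tool, called by a JSON object that holds its "fn" and its "kwargs". play_rows: Moves the arm, as the interface text tells. Its arguments: {"type":"object","properties":{"deltas":{"type":"array"},"newtons":{"type":"number"}},"required":["deltas"]}

```bash
mkdir -p pics
python3 - <<'E'
from workcell import *
import cv2
for n in("top","side"):
    print(n,get_calibration(n)); cv2.imwrite(f"pics/{n}0.png",grab_frame(n)[:,:,::-1])
s=observe();print(s)
E
```

```text
top {'fovy': 56.12166955839519, 'cx': 319.11269587944724, 'cy': 199.9567266201159, 'xyz': array([0.45600802, 0.05786268, 0.92043009]), 'rotation': array([-2.93812348,  0.0031378 , -1.46200881])}
side {'fovy': 53.53886763348972, 'cx': 327.09592312129377, 'cy': 194.47423076684697, 'xyz': array([ 0.39124458, -0.6047939 ,  0.62395992]), 'rotation': array([-2.19748193,  0.00533806, -0.33284395])}
{'clock': 0.1, 'qpos': array([-1.2992262 ,  0.52194496, -0.03631607,  1.59993532,  0.02114239,
        1.02109918, -0.11283969]), 'qd': array([ 9.12508447e-04, -8.41812139e-04, -7.22753229e-04, -7.99675055e-04,
       -9.34109739e-04, -5.11607294e-05, -1.82901597e-03]), 'joint_efforts': array([ 5.36743988e-03, -9.28477192e+01,  1.98541626e+00, -3.70530224e+01,
        1.83677726e-02,  5.38002103e-03, -2.84780054e-05]), 'position': array([0.20940121, 0.58858252, 0.24949489]), 'tool_rot': array([-3.14058810e+00,  2.65844213e-05,  2.79973161e+00]), 'force': array([-0.36925525, -0.85931381,  0.18358568]), 'moment': array([-0.04503295,  0.03402472, -0.01527418]), 'finger_force': 0.0, 'grip_width': 0.08544904913522035}
```

View pics/top0.png

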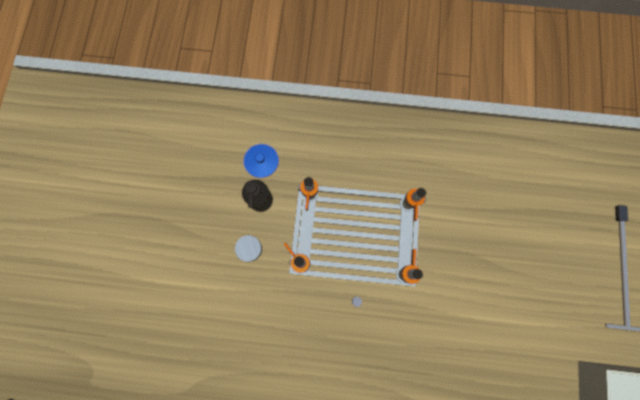

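View pics/side0.png

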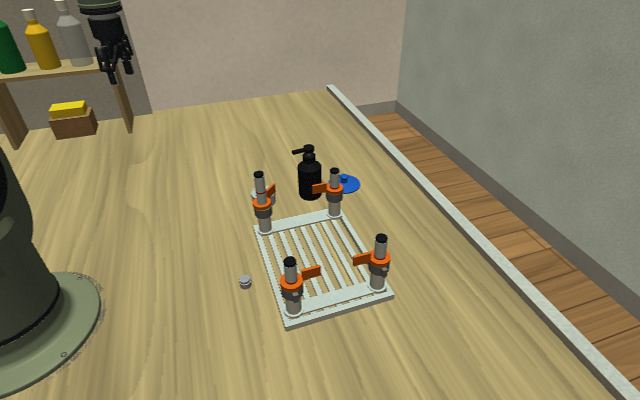

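Top view: near-left leg at about (300,263), wing tip at about (287,246), pump at (257,195), tin at (248,249), aerator at (357,301). Side view: the leg is at (261,200), with its plug at (259,175).

```bash
cat > h.py <<'E'
from workcell import *
import numpy as np, cv2
from scipy.spatial.transform import Rotation as R
C={n:get_calibration(n) for n in("top","side")}
def ray(n,u,v):
    c=C[n]; f=200/np.tan(np.radians(c["fovy"]/2))
    d=R.from_euler("xyz",c["rotation"]).as_matrix()@np.array([(u-c["cx"])/f,(v-c["cy"])/f,1]); return c["xyz"],d/np.linalg.norm(d)
def proj(n,p):
    c=C[n]; f=200/np.tan(np.radians(c["fovy"]/2))
    q=R.from_euler("xyz",c["rotation"]).as_matrix().T@(np.array(p)-c["xyz"]); return np.array([c["cx"]+f*q[0]/q[2],c["cy"]+f*q[1]/q[2]])
def onz(n,u,v,z):
    o,d=ray(n,u,v); return o+d*(z-o[2])/d[2]
def tri(a,b):
    (o1,d1),(o2,d2)=ray("top",*a),ray("side",*b)
    t=np.linalg.lstsq(np.c_[d1,-d2],o2-o1,rcond=None)[0]; p,q=o1+t[0]*d1,o2+t[1]*d2
    return (p+q)/2,np.linalg.norm(p-q)
def blobs(m,amin=10):
    n,_,s,c=cv2.connectedComponentsWithStats(m.astype(np.uint8))
    return [(c[i].round(1).tolist(),s[i].tolist()) for i in range(1,n) if s[i,4]>=amin]
E
python3 - <<'E'
from h import *
for n,(x0,x1,y0,y1) in dict(top=(280,440,170,300),side=(235,410,140,320)).items():
    im=cv2.imread(f"pics/{n}0.png"); hsv=cv2.cvtColor(im,cv2.COLOR_BGR2HSV).astype(int); H,S,V=hsv[...,0],hsv[...,1],hsv[...,2]
    roi=np.zeros(V.shape,bool); roi[y0:y1,x0:x1]=1
    print(n,"black");[print(b) for b in blobs(roi&(V<40))]
    print("orange");[print(b) for b in blobs(roi&(H<13)&(S>190)&(V>110))]
im=cv2.imread("pics/top0.png")[225:285,265:335]; a=cv2.resize(im,None,fx=7,fy=7,interpolation=2)
im=cv2.imread("pics/side0.png")[165:240,235:285]; b=cv2.resize(im,None,fx=5.6,fy=5.6,interpolation=2)
b=b[:420]; cv2.imwrite("pics/c1.png",np.hstack([a[:420],b]))
E
```

```text
top black
orange
side black
([308.0, 173.0], [292, 145, 29, 55, 943])
([334.0, 170.4], [330, 168, 9, 6, 44])
([258.2, 174.0], [254, 171, 9, 7, 53])
([381.2, 238.0], [376, 234, 11, 9, 83])
([289.3, 261.6], [284, 257, 12, 10, 99])
orange
([318.7, 184.3], [312, 183, 14, 4, 15])
([270.2, 186.9], [266, 184, 9, 7, 16])
([332.5, 188.5], [326, 184, 17, 8, 57])
([261.6, 202.8], [253, 197, 18, 10, 78])
([376.0, 257.4], [353, 250, 37, 14, 145])
([310.1, 268.6], [302, 266, 17, 6, 20])
([291.2, 282.2], [280, 273, 23, 16, 136])
```

View pics/c1.png

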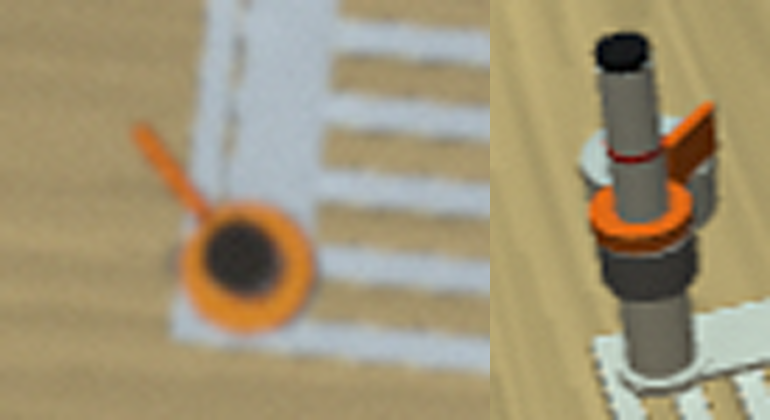

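The crop shows the ring centre at about top px (300.3,263), the plug top at (299.7,261.7) in top and (258.3,173) in side, and the red mark above the ring. The wing tip is at about top px (285,244).

Run:
```python
from h import *
im=cv2.imread("pics/top0.png"); hsv=cv2.cvtColor(im,cv2.COLOR_BGR2HSV).astype(int); H,S,V=hsv[...,0],hsv[...,1],hsv[...,2]
roi=np.zeros(V.shape,bool); roi[170:300,280:440]=1
bl=blobs(roi&(V<90),15); print(*bl,sep="\n")
print(*blobs(roi&(H<14)&(S>170)&(V>150)),sep="\n")
m=roi&(H<14)&(S>170)&(V>150); m[:, 320:]=0; m[:225]=0
y,x=np.nonzero(m); print("wing px", x.min(), y.min())
p,e=tri((299.7,261.7),(258.5,173)); print("plug top",p,e)
g=onz("top",300.3,263.1,.099); print("ring",g)
t=onz("top",285.2,243.5,.116); print("tip",t, np.degrees(np.arctan2(*(t-g)[[1,0]])),np.linalg.norm((t-g)[:2]))
for k,uv in dict(pump=(257,197),tin=(248,249),aer=(357,301),stop=(261,161)).items(): print(k,onz("top",*uv,.03))
```

```text
([308.5, 183.2], [304, 178, 9, 12, 82])
([418.9, 193.8], [413, 188, 13, 12, 99])
([406.9, 204.0], [404, 198, 10, 10, 43])
([299.0, 261.4], [295, 257, 9, 10, 71])
([400.5, 274.0], [399, 270, 3, 9, 17])
([415.3, 273.8], [409, 270, 13, 9, 93])
([412.4, 192.5], [410, 189, 6, 8, 11])
([307.1, 198.9], [306, 195, 3, 10, 14])
([417.6, 200.4], [411, 198, 13, 5, 20])
([416.3, 213.7], [416, 210, 2, 9, 10])
([287.8, 247.6], [285, 245, 6, 6, 14])
([413.8, 262.2], [413, 259, 3, 8, 10])
wing px 285 245
plug top [0.48140266 0.10130657 0.17558843] 0.0002538920950869621
ring [0.48132732 0.10411415 0.099     ]
tip [0.51837482 0.14017338 0.116     ] 44.225515767327245 0.05169898733437473
pump [0.62934477 0.23134682 0.03      ]
tin [0.50268038 0.23467239 0.03      ]
aer [ 0.41233785 -0.03156699  0.03      ]
stop [0.72076763 0.23442854 0.03      ]
```

```bash
cat >> h.py <<'E'
def cmd(target,line):  # target TCP, finger line angle (world)
    s=observe(); Rm=R.from_euler("xyz",s["tool_rot"]).as_matrix()
    d=Rm.T@(np.array(target)-s["position"])/.5
    cur=np.arctan2(Rm[1,1],Rm[0,1]); da=(line-cur+np.pi/2)%np.pi-np.pi/2
    print("pos",s["position"].round(4),"rot",s["tool_rot"].round(3),"line",round(cur,3),"cmd",d.round(4),"turn z",round(-np.degrees(da)/120,4),"j7",s["qpos"][6].round(2),"F",s["force"].round(1),"M",s["moment"].round(2),"grip",round(s["finger_force"],1),round(s["grip_width"],4),"t",s["clock"])
E
python3 - <<'E'
from h import *
a=onz("top",299.7,261.7,.1756)
fl=onz("top",308.5,182.3,.146); print(a,fl,np.arctan2(*(fl-a)[[1,0]]),np.linalg.norm((fl-a)[:2]))
nr=onz("top",417.5,273.8,.146);print(nr,np.arctan2(*(a-nr)[[1,0]])-np.pi/2,np.linalg.norm((nr-a)[:2]))
print(proj("side",a-[0,0,.046]),proj("side",a-[0,0,.043]), "mark seen ~261.1,192.9 (front edge)")
cmd([.4813,.1025,.22],1.60)
E
```

```text
[0.48152853 0.10129225 0.1756    ] [0.65029294 0.10425009 0.146     ] 0.017524644777217484 0.1687903262537339
[ 0.48438885 -0.13688862  0.146     ] 0.012008447261168786 0.2381980453492732
[260.8962939  190.93794949] [260.75231562 189.80133222] mark seen ~261.1,192.9 (front edge)
pos [0.2094 0.5886 0.2495] rot [-3.141  0.     2.8  ] line 1.229 cmd [-0.8382 -0.7335  0.0597] turn z -0.1772 j7 -0.11 F [-0.4 -0.9  0.2] M [-0.05  0.03 -0.02] grip 0.0 0.0854 t 0.1
```

{"fn": "play_rows", "kwargs": {"deltas": [[-0.838,-0.734,0.06,0,0,-0.178,0],[-0.838,-0.734,0.06,0,0,-0.178,0],[-0.838,-0.734,0.06,0,0,-0.178,0],[-0.838,-0.734,0.06,0,0,-0.178,0],[-0.838,-0.734,0.06,0,0,-0.178,0],[-0.838,-0.734,0.06,0,0,-0.178,0],[-0.838,-0.734,0.06,0,0,-0.178,0],[-0.838,-0.734,0.06,0,0,-0.178,0],[-0.838,-0.734,0.06,0,0,-0.178,0],[-0.838,-0.734,0.06,0,0,-0.178,0]]}}

```text
clock: 1.1
position: [0.4537, 0.1511, 0.2231]
tool_rot: [3.142, 0.0, -3.11]
force: [0.8, 2.1, -0.1]
grip_width: 0.0854
finger_force: 0.0
```

Run:
```python
from h import *
cmd([.4813,.1025,.22],1.60)
```

```text
pos [0.4537 0.1511 0.2231] rot [ 3.142  0.    -3.11 ] line 1.602 cmd [-0.0522 -0.0988  0.0061] turn z 0.0009 j7 1.16 F [ 0.8  2.1 -0.1] M [ 0.07 -0.01 -0.02] grip 0.0 0.0854 t 1.1
```

{"fn": "play_rows", "kwargs": {"deltas": [[0,0,0,0,0,0,0],[0,0,0,0,0,0,0]]}}

```text
clock: 1.3
position: [0.4533, 0.152, 0.2229]
tool_rot: [-3.141, -0.0, -3.113]
force: [-0.4, 1.2, -0.9]
grip_width: 0.0853
finger_force: 0.0
```

Run:
```python
from h import *
cmd([.4813,.1025,.22],1.60)
```

```text
pos [0.4533 0.152  0.2229] rot [-3.141 -0.    -3.113] line 1.599 cmd [-0.0531 -0.1005  0.0058] turn z -0.0004 j7 1.15 F [-0.4  1.2 -0.9] M [0.03 0.01 0.01] grip 0.0 0.0853 t 1.3
```

{"fn": "play_rows", "kwargs": {"deltas": [[-0.053,-0.1,0.006,0,0,0,0],[-0.053,-0.1,0.006,0,0,0,0],[-0.053,-0.1,0.006,0,0,0,0]]}}

```text
clock: 1.6
position: [0.4812, 0.1036, 0.2199]
tool_rot: [-3.141, -0.0, -3.112]
force: [-1.0, 0.4, -0.4]
grip_width: 0.0849
finger_force: 0.0
```

Run:
```python
from h import *
cmd([.4813,.1025,.155],1.60)
a=grab_frame("top")[:,:,::-1];b=grab_frame("side")[:,:,::-1]
cv2.imwrite("pics/s1.png",b);cv2.imwrite("pics/t1.png",a)
cv2.imwrite("pics/c2.png",np.hstack([cv2.resize(a[210:310,250:350],(390,390),interpolation=2),cv2.resize(b[110:240,200:330],(390,390),interpolation=2)]))
```

```text
pos [0.4812 0.1036 0.2199] rot [-3.141 -0.    -3.112] line 1.601 cmd [-0.0002 -0.0022  0.1298] turn z 0.0003 j7 1.28 F [-1.   0.4 -0.4] M [0.01 0.02 0.02] grip 0.0 0.0849 t 1.6
```

View pics/c2.png

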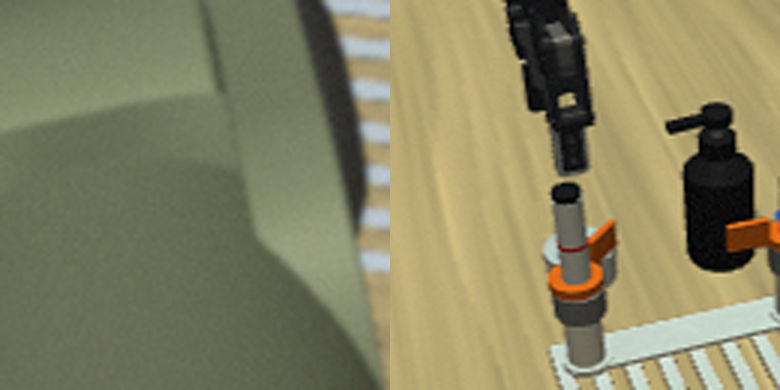

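{"fn": "play_rows", "kwargs": {"deltas": [[0,-0.002,0.067,0,0,0,0],[0,-0.002,0.134,0,0,0,0],[0,-0.002,0.134,0,0,0,0],[0,-0.002,0.134,0,0,0,1],[0,-0.002,0.134,0,0,0,1],[0,-0.002,0.134,0,0,0,1],[0,-0.002,0.134,0,0,0,1],[0,-0.002,0.134,0,0,0,1],[0,-0.002,0.134,0,0,0,1],[0,-0.002,0.134,0,0,0,1]], "newtons": 30}}

```text
clock: 2.7
position: [0.4815, 0.1032, 0.1534]
tool_rot: [3.141, 0.001, -3.11]
force: [0.6, 5.0, 1.8]
grip_width: 0.0212
finger_force: 32.9
```

Run:
```python
from h import *
cmd([.4813,.1025,.123],1.60)
b=grab_frame("side")[:,:,::-1]
cv2.imwrite("pics/s2.png",b)
cv2.imwrite("pics/c3.png",cv2.resize(b[150:240,220:310],(540,540),interpolation=2))
```

```text
pos [0.4815 0.1032 0.1534] rot [ 3.141e+00  1.000e-03 -3.110e+00] line 1.602 cmd [ 0.0004 -0.0015  0.0607] turn z 0.0009 j7 1.28 F [0.6 5.  1.8] M [ 0.97 -0.34 -0.04] grip 32.9 0.0212 t 2.7
```

View pics/c3.png

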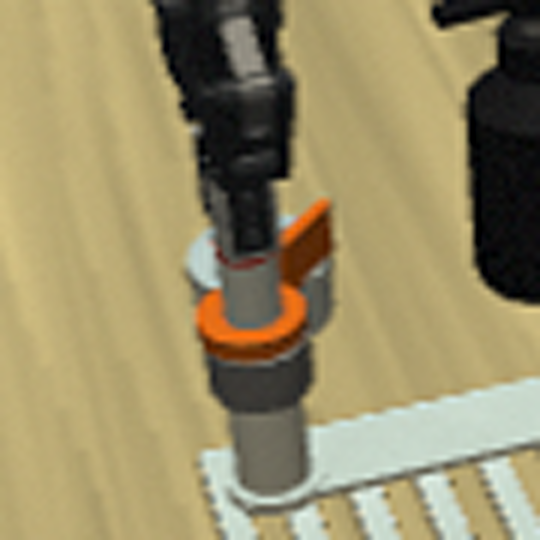

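Fingers hold the leg just above the red mark (crop ~(240,262)); tips are near the mark and the wing is untouched. I'll measure the mark versus the mouth.

```bash
cat >> h.py <<'E'
def red(im):
    hsv=cv2.cvtColor(im,cv2.COLOR_BGR2HSV).astype(int); H,S,V=hsv[...,0],hsv[...,1],hsv[...,2]
    m=((H<4)|(H>170))&(S>110)&(V>40); m[:180]=0;m[222:]=0;m[:,:245]=0;m[:,275:]=0
    y,x=np.nonzero(m); return [(int(c),y[x==c].mean().round(1),int((x==c).sum())) for c in np.unique(x)]
def pred(sl,xy=(.4815,.1035)): # front surface ring centre line for given slide
    c=C["side"]["xyz"][:2]-np.array(xy); az=np.arctan2(c[1],c[0])
    return [proj("side",[xy[0]+.011*np.cos(az+t),xy[1]+.011*np.sin(az+t),.1015+sl]).round(1).tolist() for t in(-1,-.5,0,.5,1)]
E
python3 - <<'E'
from h import *
for n in("side0","s1","s2"): print(n,red(cv2.imread(f"pics/{n}.png")))
for sl in(.026,.028,.03,.032,.0): print(sl,pred(sl))
im=cv2.imread("pics/s1.png")
for u in (257,260,262,264): print(u,im[186:212,u].tolist())
E
```

```text
side0 [(256, np.float64(192.0), 1), (257, np.float64(193.0), 1), (258, np.float64(193.0), 1), (259, np.float64(193.0), 1), (260, np.float64(193.0), 1), (261, np.float64(193.0), 1), (262, np.float64(193.0), 1), (263, np.float64(192.5), 2), (264, np.float64(192.0), 1)]
s1 [(256, np.float64(192.0), 1), (257, np.float64(193.0), 1), (258, np.float64(193.0), 1), (259, np.float64(193.0), 1), (260, np.float64(193.0), 1), (261, np.float64(193.0), 1), (262, np.float64(193.0), 1), (263, np.float64(192.5), 2), (264, np.float64(192.0), 1)]
s2 [(257, np.float64(193.0), 1), (261, np.float64(193.0), 1), (262, np.float64(193.0), 1), (263, np.float64(193.0), 1)]
0.026 [[256.6, 193.3], [258.6, 194.0], [261.2, 194.1], [263.6, 193.4], [265.3, 192.2]]
0.028 [[256.5, 192.5], [258.5, 193.3], [261.1, 193.3], [263.5, 192.7], [265.2, 191.5]]
0.03 [[256.4, 191.8], [258.4, 192.5], [261.0, 192.6], [263.4, 191.9], [265.1, 190.7]]
0.032 [[256.3, 191.0], [258.3, 191.8], [260.9, 191.8], [263.3, 191.1], [265.0, 189.9]]
0.0 [[257.9, 202.9], [259.9, 203.7], [262.4, 203.8], [264.8, 203.1], [266.4, 201.8]]
257 [[91, 101, 
[... 879 characters left out ...]
103, 102], [62, 73, 121], [16, 18, 91], [96, 108, 104], [90, 103, 103], [90, 103, 105], [92, 103, 103], [92, 103, 105], [92, 104, 106], [92, 103, 104], [92, 103, 106], [93, 103, 104], [93, 104, 104], [100, 105, 102], [22, 111, 239], [23, 109, 236], [22, 76, 135], [11, 49, 104], [11, 47, 106], [78, 97, 117], [53, 55, 55]]
264 [[68, 76, 78], [66, 77, 78], [72, 81, 81], [76, 84, 83], [79, 88, 84], [72, 78, 86], [19, 25, 83], [64, 71, 89], [87, 95, 95], [81, 91, 92], [83, 95, 95], [83, 95, 94], [85, 95, 96], [85, 95, 97], [86, 97, 97], [86, 98, 99], [91, 99, 99], [92, 100, 95], [54, 103, 167], [22, 111, 236], [21, 103, 229], [1, 40, 86], [3, 45, 101], [11, 45, 102], [99, 108, 116], [51, 54, 54]]
```

{"fn": "play_rows", "kwargs": {"deltas": [[0,0.001,0,0,0,0,1],[0,0.001,0,0,0,0,1],[0,0.001,0.014,0,0,0,1],[0,0.001,0.028,0,0,0,1],[0,0.001,0.042,0,0,0,1],[0,0.001,0.054,0,0,0,1],[0,0.001,0.054,0,0,0,1],[0,0.001,0.054,0,0,0,1]], "newtons": 70}}

```text
clock: 3.55
position: [0.4814, 0.1033, 0.1253]
tool_rot: [-3.141, 0.0, -3.111]
force: [6.8, 2.3, -4.1]
grip_width: 0.0203
finger_force: 68.5
```

Run:
```python
from h import *
cmd([.4813,.1035,.125],.7)
b=np.mean([grab_frame("side")[:,:,::-1] for _ in range(4)],0).astype(np.uint8)
cv2.imwrite("pics/s3.png",b)
print(red(b))
for u in (257,258,259,260,261,262,263,264): print(u,b[199:209,u].tolist())
for sl in(0,.001,.002): print(pred(sl))
cv2.imwrite("pics/c4.png",cv2.resize(b[170:230,235:295],(600,600),interpolation=2))
```

```text
pos [0.4814 0.1033 0.1253] rot [-3.141  0.    -3.111] line 1.602 cmd [0.0001 0.0004 0.0006] turn z 0.4305 j7 1.28 F [ 6.8  2.3 -4.1] M [ 0.41 -1.32 -0.03] grip 68.5 0.0203 t 3.55
[(258, np.float64(203.0), 1), (260, np.float64(204.0), 1), (261, np.float64(204.0), 1), (262, np.float64(204.0), 1), (264, np.float64(203.0), 1)]
257 [[61, 76, 93], [61, 78, 132], [53, 70, 126], [59, 79, 192], [15, 63, 171], [22, 103, 226], [25, 113, 234], [26, 114, 238], [12, 54, 107], [9, 48, 105]]
258 [[78, 84, 82], [77, 81, 78], [69, 72, 65], [87, 92, 85], [53, 51, 103], [19, 73, 176], [25, 114, 237], [26, 114, 237], [22, 72, 137], [5, 46, 103]]
259 [[66, 72, 73], [65, 71, 71], [69, 75, 75], [69, 75, 72], [83, 88, 80], [29, 46, 112], [24, 114, 239], [23, 113, 236], [26, 85, 161], [10, 48, 104]]
260 [[26, 27, 27], [26, 27, 27], [37, 38, 39], [38, 39, 37], [78, 82, 77], [37, 40, 88], [24, 115, 241], [26, 114, 237], [30, 91, 171], [9, 46, 104]]
261 [[19, 19, 19], [19, 20, 20], [18, 18, 18], [13, 12, 12], [75, 79, 75], [32, 35, 92], [22, 115, 241], [26, 114, 238], [24, 77, 144], [10, 48, 104]]
262 [[34, 34, 32], [25, 26, 23], [21, 21, 21], [27, 27, 25], [85, 91, 85], [4, 10, 95], [25, 116, 241], [23, 111, 238], [27, 79, 138], [8, 47, 104]]
263 [[40, 40, 39], [32, 32, 30], [20, 19, 18], [40, 42, 40], [72, 76, 86], [8, 36, 129], [25, 117, 240], [22, 108, 239], [19, 64, 117], [11, 48, 104]]
264 [[23, 23, 22], [28, 28, 27], [16, 15, 14], [50, 53, 49], [44, 46, 86], [16, 61, 168], [24, 115, 238], [20, 104, 231], [8, 41, 88], [7, 47, 103]]
[[257.9, 202.9], [259.9, 203.7], [262.4, 203.8], [264.8, 203.1], [266.4, 201.8]]
[[257.9, 202.6], [259.9, 203.3], [262.3, 203.4], [264.7, 202.7], [266.4, 201.5]]
[[257.8, 202.2], [259.8, 203.0], [262.3, 203.0], [264.7, 202.3], [266.4, 201.1]]
```

View pics/c4.png

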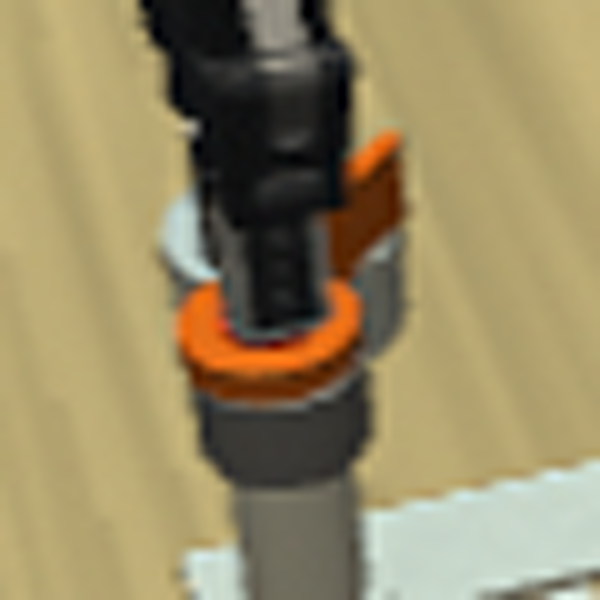

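The mark now sits at the ring, at crop ~(275,340), though the fingertip partly hides it. The wing is still clear. I'll get the initial slide more precisely by using the three set legs as reference.

Run:
```python
from h import *
from scipy.optimize import least_squares
im=cv2.imread("pics/side0.png"); hsv=cv2.cvtColor(im,cv2.COLOR_BGR2HSV).astype(int);H,S,V=hsv[...,0],hsv[...,1],hsv[...,2]
bl=[(334.0,170.4),(258.2,174.0),(381.2,238.0),(289.3,261.6)]  # FL NL FR NR
loc=[(85,120),(-85,120),(85,-120),(-85,-120)]
pl=[];rd=[]
for i,(u,v) in enumerate(bl):
    u,v=int(u),int(v); w=np.clip((85-V[v-7:v+8,u-8:u+9])/65.,0,1); w[w<.25]=0
    yy,xx=np.mgrid[v-7:v+8,u-8:u+9]; pl.append(((w*xx).sum()/w.sum(),(w*yy).sum()/w.sum(),w.sum()))
    b=im.astype(int); r=np.clip((b[...,2]-b[...,1]-8)/70.,0,1)*(b[...,1]-b[...,0]<20)
    z=slice(v+8,v+30),slice(u-7,u+10); r=r[z]; yy,xx=np.mgrid[z]; rd.append(((r*xx).sum()/r.sum(),(r*yy).sum()/r.sum(),r.sum()))
print(np.round(pl,2));print(np.round(rd,2))
def model(p,i,h,dr):
    x,y,yaw,sl=p[:4]; l=np.array(loc[i])/1000; c,s=np.cos(yaw),np.sin(yaw)
    q=np.array([x+c*l[0]-s*l[1],y+s*l[0]+c*l[1]]); n=C["side"]["xyz"][:2]-q; n/=np.linalg.norm(n); q=q+n*dr
    return proj("side",[*q,h+(sl if i==1 else 0)])
def res(p,use=(1,1)):
    r=[]
    for i in range(4):
        if use[0]: r+=list(model(p,i,.146-p[4],.004)-pl[i][:2])
        if use[1]: r+=list(model(p,i,.1015-p[5],.009)-rd[i][:2])
    return np.array(r+[1e-3*p[4],1e-3*p[5]])
for use in((1,1),(1,0),(0,1)):
    o=least_squares(lambda p:res(p,use),[.567,-.018,.0145,.029,.002,0],x_scale=[.01]*6)
    p=o.x;c,s=np.cos(p[2]),np.sin(p[2]); print(use,p.round(4),"NL",(p[0]-.085*c-.12*s).round(4),(p[1]-.085*s+.12*c).round(4),o.fun.round(2))
```

```text
[[334.01 170.49  42.42]
 [258.12 174.12  50.91]
 [381.01 238.06  79.85]
 [289.34 261.61  97.05]]
[[335.53 186.99  12.03]
 [260.94 192.86  14.84]
 [379.37 257.95  16.23]
 [290.24 282.32  13.  ]]
(1, 1) [ 0.5666 -0.018   0.0056  0.026  -0.003  -0.0037] NL 0.4809 0.1015 [ 0.6  -0.54 -1.03  0.34  0.35  0.11 -0.12 -0.15  0.23  0.26 -0.1   0.08
 -0.43  0.14  0.44 -0.28 -0.   -0.  ]
(1, 0) [ 5.672e-01 -1.470e-02  1.190e-02  2.780e-02  1.000e-04  0.000e+00] NL 0.4808 0.1042 [-0.04 -0.21  0.11 -0.01 -0.13  0.03  0.06  0.14  0.    0.  ]
(0, 1) [ 0.566  -0.0214 -0.0009  0.024   0.     -0.0072] NL 0.4811 0.0987 [-0.38 -0.02  0.14 -0.02  0.25  0.34 -0.06 -0.29  0.   -0.  ]
```

Run:
```python
from h import *
a,b,c=[cv2.imread(f"pics/{n}.png") for n in("s1","s2","s3")]
for u in(256,257,258,259,262,263,264): print(u,a[190:195,u].tolist(),"|",b[190:195,u].tolist())
for u in(333,335,337): print("FL",u,a[184:191,u].tolist())
for u in(287,290,293): print("NR",u,a[278:287,u].tolist())
for u in(256,265,266): print("now",u,c[200:206,u].tolist())
```

```text
256 [[81, 93, 94], [58, 68, 110], [25, 31, 99], [112, 119, 121], [122, 130, 123]] | [[63, 70, 72], [62, 72, 108], [32, 38, 82], [94, 100, 120], [120, 131, 124]]
257 [[92, 104, 103], [90, 102, 100], [56, 66, 130], [9, 15, 88], [92, 103, 100]] | [[77, 86, 86], [74, 81, 80], [69, 76, 88], [35, 40, 86], [79, 90, 98]]
258 [[92, 102, 103], [93, 105, 104], [84, 96, 124], [7, 9, 95], [88, 100, 105]] | [[62, 67, 69], [64, 70, 71], [69, 75, 73], [68, 75, 87], [64, 72, 104]]
259 [[96, 107, 108], [96, 106, 107], [98, 111, 106], [2, 5, 109], [75, 84, 104]] | [[17, 17, 17], [21, 22, 23], [47, 50, 48], [70, 78, 87], [49, 56, 103]]
262 [[89, 101, 100], [93, 103, 102], [62, 73, 121], [16, 18, 91], [96, 108, 104]] | [[35, 32, 30], [17, 16, 14], [74, 80, 80], [29, 34, 93], [71, 81, 104]]
263 [[82, 94, 93], [88, 101, 99], [37, 40, 93], [30, 36, 90], [92, 103, 102]] | [[25, 27, 25], [26, 26, 27], [82, 91, 88], [25, 31, 94], [92, 104, 101]]
264 [[79, 88, 84], [72, 78, 86], [19, 25, 83], [64, 71, 89], [87, 95, 95]] | [[17, 15, 13], [39, 43, 41], [65, 72, 85], [62, 70, 93], [86, 97, 95]]
FL 333 [[91, 103, 1
[... 369 characters left out ...]
91, 103, 103], [93, 104, 99], [49, 52, 89], [23, 40, 111], [35, 113, 228], [25, 111, 230], [24, 109, 228]]
NR 290 [[95, 108, 108], [93, 105, 108], [95, 107, 108], [95, 107, 106], [97, 109, 104], [9, 9, 125], [36, 60, 128], [24, 113, 234], [20, 109, 228]]
NR 293 [[88, 99, 101], [92, 102, 105], [88, 102, 101], [94, 105, 102], [66, 73, 116], [1, 4, 84], [35, 100, 202], [26, 112, 231], [24, 112, 228]]
now 256 [[36, 101, 215], [36, 100, 212], [22, 96, 232], [22, 102, 222], [25, 112, 232], [26, 112, 232]]
now 265 [[20, 20, 16], [15, 14, 10], [65, 68, 63], [40, 61, 123], [18, 86, 201], [26, 115, 238]]
now 266 [[33, 33, 30], [31, 31, 25], [76, 88, 100], [30, 96, 205], [25, 115, 237], [24, 115, 238]]
```

{"fn": "play_rows", "kwargs": {"deltas": [[0,0,-0.001,0,0,0,1],[0,0,-0.001,0,0,0.04,1],[0,0,-0.001,0,0,0.08,1],[0,0,-0.001,0,0,0.12,1],[0,0,-0.001,0,0,0.16,1],[0,0,-0.001,0,0,0.2,1],[0,0,-0.001,0,0,0.24,1],[0,0,-0.001,0,0,0.28,1],[0,0,-0.001,0,0,0.28,1],[0,0,-0.001,0,0,0.28,1]]}}

```text
clock: 4.75
position: [0.4813, 0.1034, 0.126]
tool_rot: [-3.141, 0.0, 2.586]
force: [4.3, 2.2, -2.0]
grip_width: 0.0208
finger_force: 77.2
```

Run:
```python
from h import *
cmd([.4813,.1035,.1255],.7)
b=grab_frame("side")[:,:,::-1]
cv2.imwrite("pics/s4.png",b)
cv2.imwrite("pics/c5.png",cv2.resize(b[170:230,235:295],(600,600),interpolation=2))
```

```text
pos [0.4813 0.1034 0.126 ] rot [-3.141  0.     2.586] line 1.015 cmd [0.     0.0002 0.0009] turn z 0.1506 j7 0.83 F [ 4.3  2.2 -2. ] M [ 0.61 -1.1   0.01] grip 77.2 0.0208 t 4.75
```

View pics/c5.png

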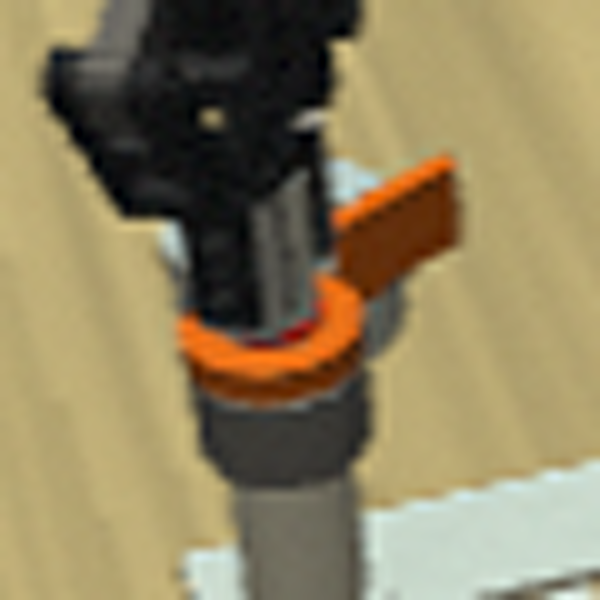

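The wing is turning with the finger and the red mark stays at the ring at crop (300,330). I'll continue the sweep.

{"fn": "play_rows", "kwargs": {"deltas": [[0,0,0,0,0,0.03,1],[0,0,0,0,0,0.06,1],[0,0,0,0,0,0.09,1],[0,0,0,0,0,0.12,1],[0,0,0,0,0,0.14,1],[0,0,0,0,0,0.15,1],[0,0,0,0,0,0.16,1],[0,0,0,0,0,0.16,1],[0,0,0,0,0,0.16,1]], "newtons": 90}}

```text
clock: 5.7
position: [0.4813, 0.1035, 0.126]
tool_rot: [-3.142, 0.0, 2.251]
force: [5.2, 5.0, -2.8]
grip_width: 0.0205
finger_force: 99.3
```

Run:
```python
from h import *
cmd([.4813,.1035,.1255],.7)
```

```text
pos [0.4813 0.1035 0.126 ] rot [-3.142  0.     2.251] line 0.68 cmd [-0.      0.0001  0.001 ] turn z -0.0094 j7 0.58 F [ 5.2  5.  -2.8] M [ 0.89 -1.01  0.04] grip 99.3 0.0205 t 5.7
```

{"fn": "play_rows", "kwargs": {"deltas": [[0,0,0,0,0,0.01,1],[0,0,0,0,0,0.02,1],[0,0,0,0,0,0.03,1],[0,0,0,0,0,0.03,1]]}}

```text
clock: 6.1
position: [0.4813, 0.1035, 0.126]
tool_rot: [-3.142, 0.0, 2.188]
force: [4.8, 4.3, -2.2]
grip_width: 0.0202
finger_force: 99.5
```

Run:
```python
from h import *
cmd([.4813,.1035,.1255],.6)
b=grab_frame("side")[:,:,::-1]
cv2.imwrite("pics/s5.png",b)
cv2.imwrite("pics/c6.png",cv2.resize(b[160:240,235:345],(770,560),interpolation=2))
```

```text
pos [0.4813 0.1035 0.126 ] rot [-3.142  0.     2.188] line 0.617 cmd [-0.0001  0.      0.001 ] turn z 0.008 j7 0.53 F [ 4.8  4.3 -2.2] M [ 0.87 -1.04  0.08] grip 99.5 0.0202 t 6.1
```

View pics/c6.png

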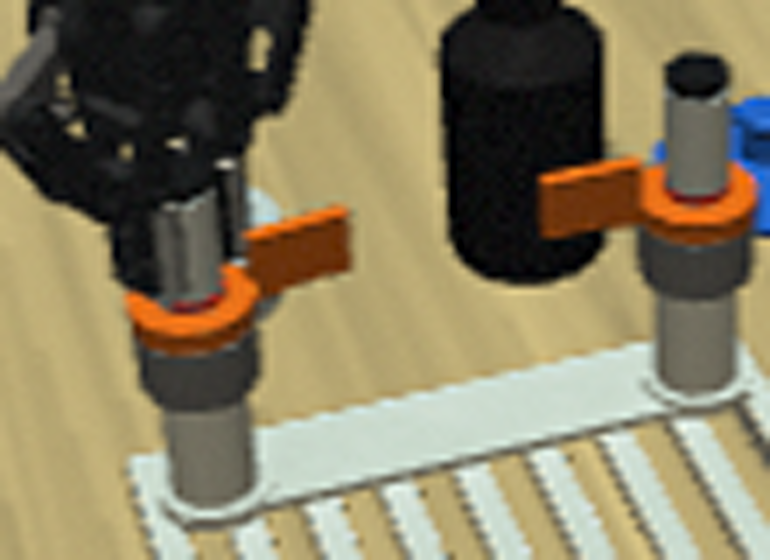

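The wing is close to the rack x direction, with its tip top corner at side px ~(284.3,190). The mark is at the ring just as on the far-left leg. I'll estimate the remaining angle.

Run:
```python
from h import *
for u,v in((284.2,189.8),(284.6,190.2)):
    t=onz("side",u,v,.116)-[.4813,.1037,0]; print(t[:2],np.arctan2(t[1],t[0]))
for a in(0,.05,.1,.2,.3): print(a,proj("side",[.4813+.054*np.cos(a+.013)+.003*np.sin(a),.1037+.054*np.sin(a+.013)-.003*np.cos(a),.116]).round(1))
```

```text
[0.05249392 0.00402043] 0.0764392493000255
[0.05295621 0.00222386] 0.04196960026210782
0 [285.6 191.2]
0.05 [285.3 190.6]
0.1 [284.9 189.9]
0.2 [284.1 188.6]
0.3 [283.  187.5]
```

{"fn": "play_rows", "kwargs": {"deltas": [[0,0,0,0,0,0.01,1],[0,0,0,0,0,0.02,1],[0,0,0,0,0,0.03,1],[0,0,0,0,0,0.04,1],[0,0,0,0,0,0.04,1]]}}

```text
clock: 6.65
position: [0.4813, 0.1036, 0.126]
tool_rot: [-3.142, 0.0, 2.104]
force: [5.5, 5.4, -2.6]
grip_width: 0.0209
finger_force: 99.7
```

Run:
```python
from h import *
cmd([.4813,.1035,.1255],.6)
```

```text
pos [0.4813 0.1036 0.126 ] rot [-3.142  0.     2.104] line 0.533 cmd [-0.0001 -0.      0.001 ] turn z -0.0319 j7 0.47 F [ 5.5  5.4 -2.6] M [ 0.84 -1.09  0.02] grip 99.7 0.0209 t 6.65
```

Run:
```python
from h import *
b=grab_frame("side")[:,:,::-1]; cv2.imwrite("pics/s6.png",b); s=cv2.imread("pics/s5.png")
for n,im in(("s5",s),("s6",b)):
    hsv=cv2.cvtColor(im,cv2.COLOR_BGR2HSV).astype(int); m=(hsv[...,0]<14)&(hsv[...,1]>190)&(hsv[...,2]>70); m[:180]=0;m[206:]=0;m[:,:272]=0;m[:,300:]=0
    y,x=np.nonzero(m); print(n,[(int(c),int(y[x==c].min()),int(y[x==c].max())) for c in np.unique(x)])
print(observe()["joint_efforts"].round(2))
cv2.imwrite("pics/c7.png",cv2.resize(b[160:240,235:345],(770,560),interpolation=2))
```

```text
s5 [(272, 193, 201), (273, 193, 201), (274, 192, 201), (275, 192, 200), (276, 192, 200), (277, 191, 199), (278, 191, 199), (279, 191, 199), (280, 190, 198), (281, 190, 198), (282, 190, 198), (283, 190, 198), (284, 196, 197)]
s6 [(272, 193, 202), (273, 193, 202), (274, 193, 201), (275, 193, 201), (276, 193, 200), (277, 192, 200), (278, 192, 200), (279, 192, 200), (280, 192, 199), (281, 191, 199), (282, 191, 199), (283, 191, 199), (284, 191, 198)]
[  1.48 -75.43  10.17 -19.74   0.63   1.67  -0.21]
```

View pics/c7.png

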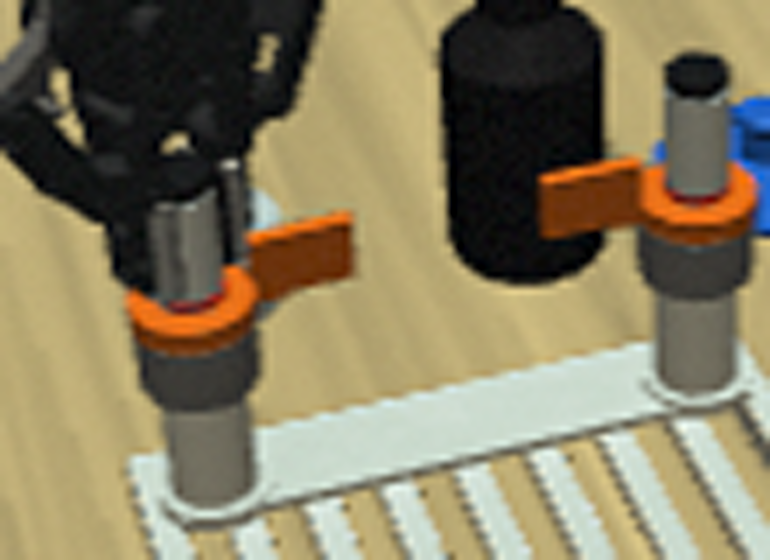

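The wing still follows the finger (1 px further) and looks a few hundredths of a rad short of the deck edge direction. I'll go on until the torque shows the stop.

{"fn": "play_rows", "kwargs": {"deltas": [[0,0,0,0,0,0.01,1],[0,0,0,0,0,0.02,1],[0,0,0,0,0,0.03,1],[0,0,0,0,0,0.04,1],[0,0,0,0,0,0.04,1]]}}

```text
clock: 7.2
position: [0.4813, 0.1037, 0.126]
tool_rot: [3.142, 0.0, 2.02]
force: [4.9, 5.5, -2.7]
grip_width: 0.0202
finger_force: 99.8
```

```bash
cat >> h.py <<'E'
def wing(name):
    cmd([.4813,.1035,.1255],.6)
    im=grab_frame("side")[:,:,::-1].copy(); cv2.imwrite(name,im); print(observe()["joint_efforts"].round(2)[[0,2,4,6]])
    hsv=cv2.cvtColor(im,cv2.COLOR_BGR2HSV).astype(int); m=(hsv[...,0]<14)&(hsv[...,1]>190)&(hsv[...,2]>70); m[:180]=0;m[206:]=0;m[:,:272]=0;m[:,300:]=0
    y,x=np.nonzero(m); print([(int(c),int(y[x==c].min()),int(y[x==c].max())) for c in np.unique(x)])
    return im
E
python3 -c "
from h import *
wing('pics/s7.png')"
```

```text
pos [0.4813 0.1037 0.126 ] rot [3.142 0.    2.02 ] line 0.45 cmd [-0.0003 -0.0002  0.001 ] turn z -0.0718 j7 0.41 F [ 4.9  5.5 -2.7] M [ 1.03 -1.05  0.17] grip 99.8 0.0202 t 7.2
[ 1.86 10.99  0.66 -0.31]
[(272, 193, 202), (273, 194, 202), (274, 193, 202), (275, 193, 201), (276, 193, 201), (277, 193, 201), (278, 193, 200), (279, 192, 200), (280, 192, 200), (281, 192, 200), (282, 192, 200), (283, 191, 199), (284, 192, 199), (285, 199, 199)]
```

{"fn": "play_rows", "kwargs": {"deltas": [[0,0,0,0,0,0.01,1],[0,0,0,0,0,0.02,1],[0,0,0,0,0,0.03,1],[0,0,0,0,0,0.03,1],[0,0,0,0,0,0.03,1]]}}

```text
clock: 7.75
position: [0.4813, 0.1038, 0.126]
tool_rot: [3.142, 0.0, 1.959]
force: [4.8, 5.9, -3.1]
grip_width: 0.02
finger_force: 102.7
```

```bash
python3 -c "
from h import *
wing('pics/s8.png')"
```

```text
pos [0.4813 0.1038 0.126 ] rot [3.142 0.    1.959] line 0.388 cmd [-0.0005 -0.0002  0.001 ] turn z -0.1013 j7 0.36 F [ 4.8  5.9 -3.1] M [ 1.16 -1.05  0.32] grip 102.7 0.02 t 7.75
[ 2.43 11.74  0.71 -0.32]
[(272, 194, 202), (273, 194, 202), (274, 193, 202), (275, 193, 201), (276, 193, 201), (277, 193, 201), (278, 193, 200), (279, 192, 200), (280, 192, 200), (281, 192, 200), (282, 191, 200), (283, 191, 199), (284, 192, 199), (285, 199, 199)]
```

Run:
```python
from h import *
b=cv2.imread("pics/s8.png")
cv2.imwrite("pics/c8.png",cv2.resize(b[140:240,235:385],(795,530),interpolation=2))
```

```text
(no output)
```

View pics/c8.png

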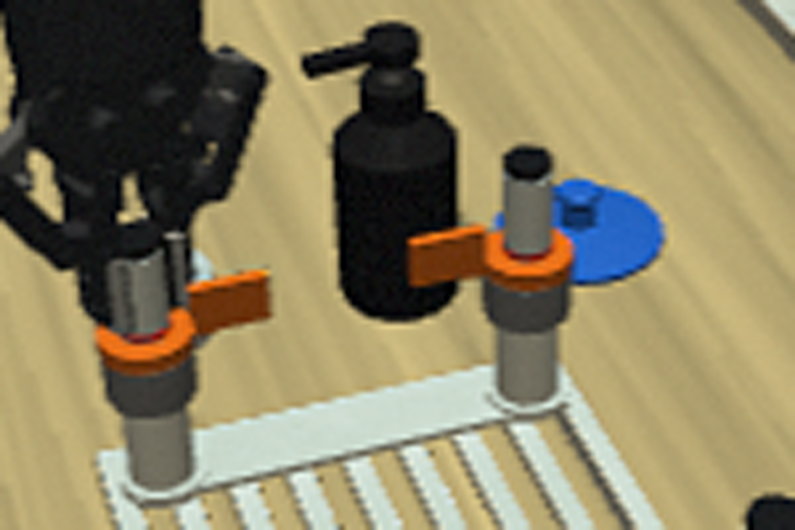

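The wing is parallel to the deck edge and against its stop. The red mark sits on the ring as on the far-left leg, and the pump and stopper are undisturbed.

```bash
python3 -c "
from workcell import *
print(job_done())"
```

```text
the job is handed in; nothing more can be done
None
```

I handed in the job at about 8 s on the robot's clock: the leg is gripped on its red mark to within about 1 mm, the cam lever is closed against its stop, and the arm never came near the loose items.

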